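Clear the comparator and hold its slide open at the index

ROBOT

A 6-joint arm with a two-finger parallel gripper is mounted at the origin on the work surface. World frame = base frame: x ahead of the robot, y to its left, z up, the work surface at z = 0. Lengths are in m, angles in degrees, forces in N, time in s.
With the tool pointing down it reaches from about 0.4 to 0.825 m from the base axis. Payload 7 kg.
Tool frame: the origin (TCP) lies midway between the tips of the shut fingers; the grasp point (between the pads) lies 19 mm behind it (hold_point_z is the distance from the TCP to the grasp point, in m); z points along the fingers, y is the line along which they close (so a half turn about z gives the same grasp; the last joint's range is limited). The gripper opens to 88 mm and grips with 3 to 60 N. Pads are 19 mm wide; open, the fingers measure 130 mm over their backs; the gripper's body (78 mm by 193 mm) begins 47 mm behind the grasp point.
Start: joints at [89.33, 20.546, 0.682, 0, -70.136, -16.507], TCP at [0.199, 0.645, 0.196] pointing down, gripper open.
Joint ranges: [-176.03, 176.03], [-82.01, 121.73], [-58.28, 71.71], [-173.87, 95.51], [-174.79, -0.11], [-173.66, 173.66]. Speed limits (degrees/s): [136.94, 136.94, 172.46, 180, 180, 180].

INTERFACE

Orientations are given as [roll, pitch, yaw] about the fixed x, y, z axes, in that order (R = Rz(yaw) Ry(pitch) Rx(roll)).
In Python, from plant import get_state, capture, close_job, hold_point_z gives the robot as it stands.
- The arm moves only by the shell command python3 -m inch 'ROWS' [FORCE]. ROWS is text: rows parted by semicolons, each of 5 numbers parted by spaces: the shift along the tool's x, y, z normalised to -1 to 1, where 1 is 0.15 m, then the turn about the tool's z normalised to -1 to 1, where 1 is 360 degrees, then the opening, from 0 (shut) to 1 (fully open). In form: tx ty tz spin grip; .... A call has exactly 8 rows; each row shifts and turns the commanded pose from where the row before left it, along the tool's axes as they then stand; what a row does not reach is not made up. A row lasts 1/8 s, in which the tool goes at most 62.5 mm and 10.7 degrees, less where a joint would pass 70% of its speed; a pose out of reach is approached as far as the arm can. A call with a number of a shift or a turn outside -1 to 1 is refused whole. A call with a gripper value outside its range is refused whole. The fingers move at their own pace and stop on an object; FORCE is the grip in N (left out, the last holds). Time passes only in rows, so rows that do not move let the fingers close, or fill a call up. It gives the time, the measured TCP pose, the force, the opening and the grip force at its end, in the units of the state.
- get_state(): the state, without advancing time (a new reading comes with each control period).
- capture(name): name is "side" or "top"; returns a dict with "color" (400x640x3 uint8, blue, green, red), "mtx" (3x3 intrinsics, pixels), "R" (3x3) and "t" (3): a world point X has camera coordinates R X + t. Camera axes: x right, y down, z forward; pixel columns grow to the right and rows downward; lengths in m; the calibration is good to about 2 mm. A picture is of the moment at which its call begins. There is no depth.
- close_job(): hands the job in; it is judged then, once.
The state is a dict: "time_s": time; "joints": joint angles; "qd": joint speeds; "joint_torque": joint torques, N m; "tcp_pos": TCP position; "eef_rot": TCP orientation; "contact_force": force on the tool from outside, world axes, zero at the start; "moment": the same for the moment, N m; "gripper_width": finger opening in m; "gripper_force": force on a finger pad.
Only numpy, scipy, OpenCV 4.12 (cv2) and the standard library are available. Lean on these libraries where they do the work, as an engineer would, in place of code of your own. Each camera call takes 0.05 s, during which the arm holds its last target. There are 200 camera calls.

TASK

A steel block left in the channel of the bench comparator stops its spring-loaded slide from being pulled back: lift the block out and stand it upright in the shallow grey tray, setting it down rather than dropping it. Then pull the slide back by its upright handle, against the spring, until the slide's pointer lines up with the brass index tab on the comparator's base, and finish while still holding it there in the gripper so that a part could be loaded. Leave the other things on the bench where they are.

Things in the scene. Friction and masses are not known exactly. Their poses are not given: they have to be found in the camera images.
- comparator: Bench comparator, fixed. Green base 260 x 134 x 20 mm; origin at the centre of its underside; the slide is pulled along its -x. Two steel rails along x, 12 mm wide, inner faces at y = -29 and +29 mm, tops 30 mm above the bench. At the far end, x = 99 to 149 mm, an anvil block with a face-up dial, top 67 mm above the bench.
- end_stop (a point): Centre of the face towards the slide, at x = -85 mm, of the steel bar joining the rails at the robot's end of the channel; bar top 38 mm above the bench.
- slide: Dark steel slide between the rails, 60 (x) x 54 mm, top 43.5 mm above the bench; origin at its underside's centre, at comparator (30, 0, 20) mm at rest, axes parallel. Moves along comparator -x, 75 mm at most, against a spring: 5 N at rest plus 120 N/m (9 to 12 N where held); let go, it runs back. With the block in the channel it moves 25 mm at most, less than needed.
- handle_top (a point): Centre of the top of the slide's handle: an upright plain steel post, 18 mm in diameter and 48 mm tall, standing on the middle of the slide; its top is 91.5 mm above the bench.
- pointer_tip (a point): Tip of the slide's pointer, a thin steel finger (3 mm in x) that sticks out of the slide's +y side over the rail, in line with the handle (same x). 33 mm above the bench.
- index: Brass index tab on the base outside the +y rail, 38 to 62 mm from the pointer's rest position towards the pull (differs each time). Foot 12 x 14 x 5 mm with an upright blade 4 mm thick in x, top 34 mm above the bench; axes parallel to the comparator's; origin at its underside, 20 mm above the bench.
- index_mark (a point): The inner edge of the index blade, where the pointer's tip must stand level with it along the comparator's x (about 2 mm of sideways gap remains when aligned).
- block: Loose plain steel block, 60 (x) x 24 (y) x 46 (z) mm, about 0.5 kg, standing on the base in the channel between the slide and the end stop, its long side roughly along the channel; top 66 mm above the bench, 36 mm above the rails. Origin at the centre of its underside.
- block_center (a point): Centre of the steel block, 23 mm above its underside.
- tray: Shallow grey tray, fixed to the bench on one side of the comparator (left or right, differs each time), 160 (x) x 140 (y) x 20 mm outside, walls and floor 5 mm; origin at the centre of its underside.
- ring: Small loose steel ring gauge, 32 mm across, 12 mm high, lying in the tray's +y half; the -y half is empty. Bystander. Origin at the centre of its underside.
- plate: Dark steel lapping plate, 150 x 130 x 30 mm, fixed, on the other side of the comparator from the tray. Bystander. Origin at the centre of its underside.
- pin: Loose steel pin, 18 mm in diameter and 45 mm tall, standing on the lapping plate. Bystander. Origin at the centre of its underside.
- vial: Loose amber glass vial, 30 mm in diameter and 45 mm tall, standing on the bench close beside the comparator, on its -y side. Bystander. Origin at the centre of its underside.
- driver: Loose screwdriver, 160 mm long, lying on the right (-y) beyond the tray or plate. Bystander.
- brush: Loose brush, 160 mm long, lying on the left (+y) beyond the tray or plate. Bystander.
Mind the look-alikes: they are no part of the job. Leave any purple look-alike of the block alone.

How it is judged (in metres and radians):
On the way:
1. the block stands upright in the tray, let go and at rest (x of block_center in the frame of tray between -0.06 and 0.06 m and y of block_center in the frame of tray between -0.056 and 0.056 m and z of block_center in the frame of tray between 0.02 and 0.034 m and angle between block's own z axis and vertical below 0.15 rad and linear speed of block below 0.02 m/s and contact force between the fingers and block below 0.1 N), for 0.2 s.
At the end, for the whole second after the job is handed in: The slide is held out against its spring by the gripper (more than 3 N between fingers and slide), still, with its pointer within 5 mm of the index tab along the pull; the steel block stands upright (within 0.15 rad) and at rest on the floor of the tray, not touched by the gripper (all of step 1 and x of pointer_tip in the frame of index_mark between -0.005 and 0.005 m and linear speed of slide below 0.01 m/s and contact force between the fingers and slide above 3 N); the arm keeps its last pose, push and grip.
It fails at once if the block is dropped: it falls faster than 0.6 m/s out of the gripper (contact force between the fingers and block below 0.1 N and linear speed of block above 0.6 m/s).
It fails at once if another loose thing on the bench is moved by more than 30 mm (distance of any of ring, pin, vial, driver, brush from where it was at the start of the episode above 0.03 m).
It also fails if it takes over 51 s, if anything falls off the work surface, if the arm or the gripper's body presses on something with over 40 N, if the wrist force passes 120 N, or if a joint passes its speed limit or range.

## Working session

There is one attempt and no reset: what is moved stays moved. The work goes in short steps, Python scripts to look and compute and a shell command to move; the robot and the scene stay as the last step left them, time stands still between calls to the robot, and variables do not carry over. Pictures are saved under pics/ and viewed, at most 10 in all, crops included, and the job is handed in when it is done.

```bash
mkdir -p pics; ls; python3 - <<'E'
from plant import get_state,capture,hold_point_z
import cv2,numpy as np
print(get_state(),hold_point_z)
for n in("side","top"):
    c=capture(n);cv2.imwrite(f"pics/{n}0.png",c["color"]);np.savez(f"{n}0.npz",**c)
    print(n,c["mtx"],c["R"],c["t"],-c["R"].T@c["t"])
E
```

```text
pics
{'time_s': 0.0, 'joints': array([ 8.93311013e+01,  2.05904448e+01,  6.32118134e-01, -2.13323427e-02,
       -7.01368283e+01, -1.65088342e+01]), 'qd': array([-0.02649237, -0.0624931 ,  0.01292169, -0.0587296 ,  0.00064592,
        0.05130449]), 'joint_torque': array([-2.77938725e-04, -5.82710409e+01,  2.93062234e+01,  6.99726954e+00,
        6.94929447e-03, -1.57199293e-04]), 'tcp_pos': array([0.1991926 , 0.6443457 , 0.19471754]), 'eef_rot': array([ 1.79903069e+02, -7.81530975e-03, -1.71849911e+01]), 'contact_force': array([ 0.15971123,  0.84068288, -0.26837799]), 'moment': array([-0.02039983, -0.0416585 , -0.0186925 ]), 'gripper_force': 0.0, 'gripper_width': 0.08717851677931597} 0.0188
side [[376.12855684   0.         321.58703879]
 [  0.         376.12855684 197.53171203]
 [  0.           0.           1.        ]] [[ 0.76331648 -0.64591972 -0.01164779]
 [-0.48277912 -0.55835889 -0.67465523]
 [ 0.42926947  0.52059876 -0.73804109]] [-0.42649072  0.35166407  0.65026191] [ 0.21618588 -0.41764955  0.71220434]
top [[379.43246706   0.         314.32534586]
 [  0.         379.43246706 204.14038675]
 [  0.           0.           1.        ]] [[ 7.08190391e-03 -9.99973572e-01  1.64384743e-03]
 [-9.93861868e-01 -7.22009314e-03 -1.10392288e-01]
 [ 1.10401239e-01 -8.51969705e-04 -9.93886734e-01]] [0.01160885 0.57519153 1.06043228] [0.45450568 0.01666494 1.1174272 ]
```

View pics/top0.png

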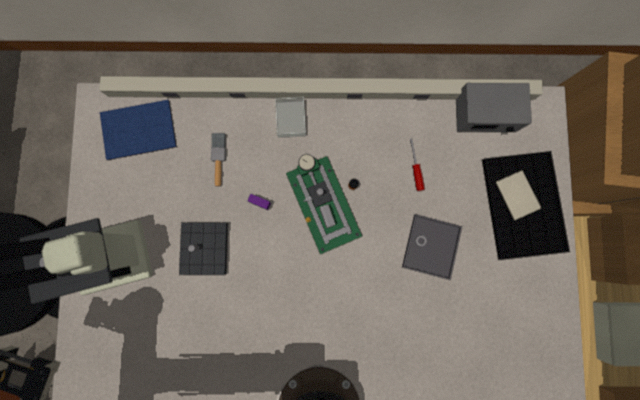

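View pics/side0.png

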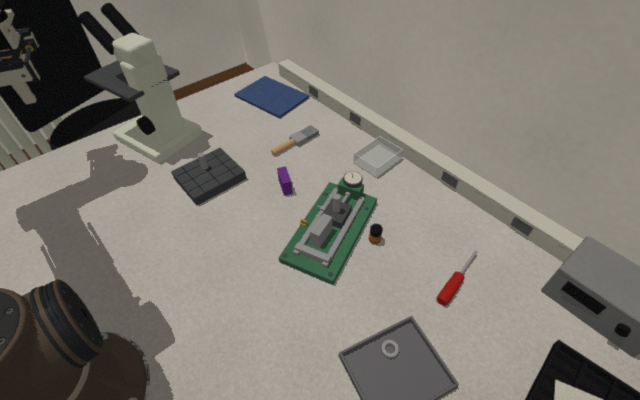

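Top view: the comparator is green, at about (324,204). The steel block in its channel is at about (328,215), the slide and handle at (319,190), and the brass tab at (307,219). The tray is at (432,246) with the ring at (421,241), so it lies on the right. The plate is at (204,248) with the pin, and the vial is at (354,184).
Block candidates: the grey block in the channel at top (328,215) / side (322,230), and the purple one at top (259,202) / side (285,181). The grey one in the channel fits the description; the purple one is the look-alike. I'll confirm this in an enlarged crop.

```bash
python3 - <<'E'
import cv2,numpy as np
def crop(f,x0,y0,w,h,s):
    i=cv2.imread(f)[y0:y0+h,x0:x0+w]
    i=cv2.resize(i,None,fx=s,fy=s,interpolation=cv2.INTER_CUBIC)
    i=cv2.convertScaleAbs(i,alpha=1.4,beta=10)
    for k in range(0,w,10):
        cv2.line(i,(k*s,0),(k*s,6),(0,0,255),1);cv2.putText(i,str(x0+k),(k*s,16),0,.35,(0,0,255),1)
    for k in range(0,h,10):
        cv2.line(i,(0,k*s),(6,k*s),(0,0,255),1);cv2.putText(i,str(y0+k),(8,k*s+4),0,.35,(0,0,255),1)
    return i
a=crop("pics/top0.png",282,148,84,108,5); b=crop("pics/side0.png",276,165,108,120,5)
h=600
A=np.zeros((600,420,3),np.uint8);A[:a.shape[0],:a.shape[1]]=a
b=cv2.resize(b,(380,422));B=np.zeros((600,380,3),np.uint8)
cv2.imwrite("pics/topc.png",a);cv2.imwrite("pics/sidec.png",crop("pics/side0.png",276,165,108,120,5))
E
```

```text
(no output)
```

View pics/topc.png

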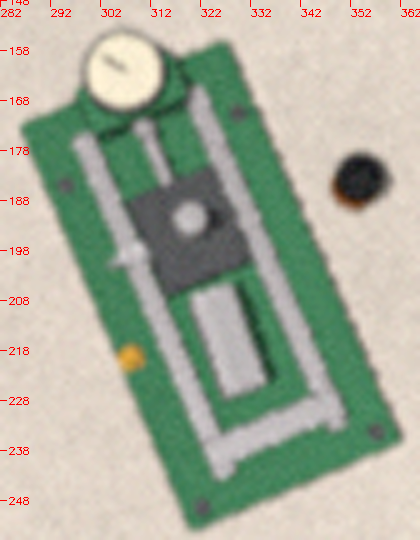

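View pics/sidec.png

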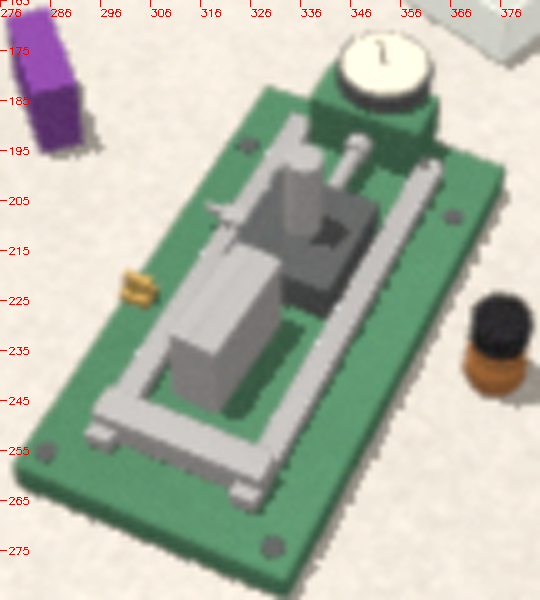

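The crops confirm it: the grey block stands in the channel, its top face centred near top (328,216), and the purple look-alike lies outside, left of the comparator. The handle top is at top (320,191), the pointer tip at about (305,200) and the brass blade at about (308,219).

```bash
cat > h.py <<'E'
import cv2,numpy as np
from scipy.optimize import least_squares
cams={n:dict(np.load(f"{n}0.npz")) for n in("top","side")}
def proj(n,X,c=None):
    c=c or cams[n]; p=(c["R"]@np.atleast_2d(X).T).T+c["t"]; p=p@c["mtx"].T; return p[:,:2]/p[:,2:]
def onz(n,uv,z,c=None):
    c=c or cams[n]; d=(c["R"].T@np.linalg.inv(c["mtx"])@np.c_[np.atleast_2d(uv),np.ones(len(np.atleast_2d(uv)))].T).T
    o=-c["R"].T@c["t"]; return o+d*((z-o[2])/d[:,2])[:,None]
def tri(a,b):
    Ps=[cams[n]["mtx"]@np.c_[cams[n]["R"],cams[n]["t"]] for n in("top","side")]
    X=cv2.triangulatePoints(*Ps,np.array(a,float).T,np.array(b,float).T); X=(X[:3]/X[3]).T
    e=np.r_[proj("top",X)-a,proj("side",X)-b]; return X,np.abs(e).max()
def pose(dims,z,obs):  # fit x,y,yaw of a rectangle's corners (-x+y? order: ++,-+,--,+-)
    c=np.array([[1,1],[-1,1],[-1,-1],[1,-1]])*np.array(dims)/2
    def w(p): s,k=np.sin(p[2]),np.cos(p[2]); return np.c_[c@np.array([[k,s],[-s,k]])+p[:2],np.full(4,z)]
    f=lambda p:np.concatenate([(proj(n,w(p))-o).ravel() for n,o in obs.items()])
    r=least_squares(f,[.5,0,0]); return r.x,np.abs(r.fun).max()
E
cat > m.py <<'E'
from h import *
T=lambda a:np.array(a)/5+[282,148]-.4; S=lambda a:np.array(a)/5+[276,165]-.4
bt=T([(190,293),(224,398),(270,382),(238,283)]);bs=S([(235,245),(170,335),(213,350),(283,262)])
print("block tri",*tri(bt,bs));
p,e=pose((.06,.024),.066,{"top":bt,"side":bs});print("block",p[:2],np.degrees(p[2]),e)
ct=T([(20,130),(192,530),(402,437),(230,42)]);cs=S([(268,88),(15,468),(290,583),(505,168)])
print("base tri",*tri(ct,cs))
p,e=pose((.26,.134),.02,{"top":ct,"side":cs});print("comp",p,np.degrees(p[2]),e)
Rt=np.array([[np.cos(p[2]),-np.sin(p[2])],[np.sin(p[2]),np.cos(p[2])]])
for nm,a,b in(("handle",(190,217),(303,158)),("pointer",(115,262),(210,207)),("index",(131,358),(137,285))):
    X,e=tri([T(a)],[S(b)]);print(nm,X[0],e,"in comp",(X[0,:2]-p[:2])@Rt)
    z={"handle":.0915,"pointer":.033,"index":.034}[nm]
    for n,q in(("top",T(a)),("side",S(b))):
        print("  ",n,(onz(n,[q],z)[0,:2]-p[:2])@Rt)
print("handle expected",p[:2]+Rt@[.03,0])
tt=np.array([(417,216),(403,266),(450,278),(461,227)],float)
p2,e=pose((.16,.14),.02,{"top":tt});print("tray",p2[:2],np.degrees(p2[2]),e)
R2=np.array([[np.cos(p2[2]),-np.sin(p2[2])],[np.sin(p2[2]),np.cos(p2[2])]])
print("tray top/side tri: corner",tri([tt[0],tt[3]],[(340,353),(411,319)]))
print("ring in tray",(onz("top",[(421.5,241)],.017)[0,:2]-p2[:2])@R2,"target",p2[:2]+R2@[0,-.025])
print("vial",(onz("top",[(354,183)],.045)[0,:2]-p[:2])@Rt)
E
python3 m.py
```

```text
block tri [[ 0.56522166  0.00149784  0.06209621]
 [ 0.5083782  -0.01881708  0.06379632]
 [ 0.5152894  -0.04282387  0.07186091]
 [ 0.57028438 -0.02509431  0.07044247]] 0.537728353858995
block [ 0.5400642  -0.02097928] 18.94016868089962 1.302882602584674
base tri [[ 0.66738608  0.09988768  0.01950841]
 [ 0.43383315 -0.00172855  0.01507948]
 [ 0.48788978 -0.12296291  0.01528175]
 [ 0.71881391 -0.02222142  0.02286258]] 0.591324925375261
comp [ 0.57723416 -0.01198194  0.41496101] 23.775514755612686 1.1807310515675624
handle [0.60458159 0.0016876  0.09166393] 0.03863563683620441 in comp [0.03053744 0.0014842 ]
   top [0.03060443 0.00139858]
   side [0.03062113 0.00161433]
pointer [0.58557045 0.04427593 0.03584444] 0.4145624664091656 in comp [0.03030941 0.04812257]
   top [0.03120798 0.04722694]
   side [0.03189107 0.05007481]
index [0.53162367 0.0342049  0.02959553] 0.034327250228557205 in comp [-0.0231192   0.06065511]
   top [-0.02338795  0.06065125]
   side [-0.0262058   0.05887154]
handle expected [6.04688121e-01 1.12692270e-04]
tray [ 0.45634242 -0.32573567] -14.757547963808392 2.613921057231437
tray top/side tri: corner (array([[ 0.47765353, -0.26255581, -0.00304528],
       [ 0.48478448, -0.32770675,  0.19331061]]), np.float64(37.80060627741938))
ring in tray [0.00708657 0.03409263] target [ 0.44997418 -0.34991098]
vial [ 0.01874145 -0.10156194]
```

```bash
python3 -m inch '0 0 0 -0.0248 1; 0 0 0 -0.0248 1; 0 0 0 -0.0248 1; 0 0 0 -0.0248 1; 0.0576 0.379 0 0 1; 0.0576 0.379 0 0 1; 0.0576 0.379 0 0 1; 0.0576 0.379 0 0 1' 40
cat > mv.py <<'E'
# usage: mv.py x y z yaw -> remaining shift in tool units, spin (after turning = axes at target yaw)
import sys,numpy as np
from plant import get_state
s=get_state();x,y,z,w=map(float,sys.argv[1:5]);d=np.array([x,y,z])-s["tcp_pos"]
for n,a in(("now",s["eef_rot"][2]),("turned",w)):
    c,k=np.cos(np.radians(a)),np.sin(np.radians(a))
    print(n,np.round(np.array([d[0]*c+d[1]*k,d[0]*k-d[1]*c,-d[2]])/.15,4))
print("spin",round(-((w-s["eef_rot"][2]+180)%360-180)/360,4),"d",d.round(4),"F",s["contact_force"].round(1),s["gripper_width"].round(4),s["gripper_force"],s["time_s"])
E
cat >> m.py <<'E'
ts=np.array([(411,319),(340,353),(457,383)],float)
c=np.array([[1,1],[-1,1],[-1,-1],[1,-1]])*[.08,.07]
def f(p):
    k,s=np.cos(p[2]),np.sin(p[2]);W=np.c_[c@np.array([[k,s],[-s,k]])+p[:2],np.full(4,.02)]
    return np.r_[(proj("top",W)-tt).ravel(),(proj("side",W[[0,1,3]])-ts).ravel()]
r=least_squares(f,p2);print("tray2",r.x,np.degrees(r.x[2]),r.fun.round(1))
E
python3 m.py|tail -3; python3 mv.py .540 -.021 .15 18.5
```

```text
time_s: 1.1
tcp_pos: [0.3049, 0.4383, 0.1954]
eef_rot: [180.0, 0.0, 18.6]
contact_force: [1.1, -0.4, 0.9]
gripper_width: 0.0875
gripper_force: 0.0
ring in tray [0.00708657 0.03409263] target [ 0.44997418 -0.34991098]
vial [ 0.01874145 -0.10156194]
tray2 [ 0.45573609 -0.32632876 -0.2470018 ] -14.152160692193991 [-1.6 -2.2 -0.   1.8  0.8  2.3  1.6 -1.1  0.1 -3.7 -2.2 -0.4  2.1  2.1]
now [0.5117 3.4018 0.3025]
turned [0.5149 3.4013 0.3025]Traceback (most recent call last):
  File "mv.py", line 8, in <module>
    print("spin",round(-((w-s["eef_rot"][2]+180)%360-180)/360,4),"d",d.round(4),"F",s["contact_force"].round(1),s["gripper_width"].round(4),s["gripper_force"],s["time_s"])
                                                                                                                ^^^^^^^^^^^^^^^^^^^^^^^^
AttributeError: 'float' object has no attribute 'round'
```

```bash
sed -i 's/s\["gripper_width"\].round(4)/s["gripper_width"]/' mv.py
python3 -m inch '0.058 0.378 0.03 0 1; 0.058 0.378 0.03 0 1; 0.058 0.378 0.03 0 1; 0.058 0.378 0.03 0 1; 0.058 0.378 0.04 0 1; 0.058 0.378 0.04 0 1; 0.058 0.378 0.05 0 1; 0.058 0.378 0.05 0 1'
python3 -m inch '0.051 0.37 0 0 1; 0 0 0 0 1; 0 0 0 0 1; 0 0 0 0 1; 0 0 0 0 1; 0 0 0 0 1; 0 0 0 0 1; 0 0 0 0 1'
python3 mv.py .540 -.021 .040 18.5
python3 - <<'E'
from plant import capture
import cv2,numpy as np
o=[]
for n in("side","top"):
    c=capture(n);np.savez(f"{n}1.npz",**c);cv2.imwrite(f"pics/{n}1.png",c["color"])
    o.append(c["color"])
a=cv2.resize(o[0][120:320,240:440],None,fx=2,fy=2,interpolation=2)
b=cv2.resize(o[1][130:330,280:480],None,fx=2,fy=2,interpolation=2)
cv2.imwrite("pics/both1.png",np.hstack([a,b]))
E
```

```text
time_s: 2.1
tcp_pos: [0.5151, 0.0305, 0.1504]
eef_rot: [-180.0, -0.0, 18.5]
contact_force: [0.3, 1.2, -0.0]
gripper_width: 0.0875
gripper_force: 0.0
time_s: 3.1
tcp_pos: [0.5395, -0.0177, 0.1507]
eef_rot: [180.0, -0.0, 18.6]
contact_force: [0.3, -0.8, -0.1]
gripper_width: 0.0879
gripper_force: 0.0
now [-0.0036  0.0218  0.738 ]
turned [-0.0035  0.0218  0.738 ]
spin 0.0001 d [ 0.0005 -0.0033 -0.1107] F [ 0.3 -0.8 -0.1] 0.08789271825666024 0.0 3.1
```

View pics/both1.png

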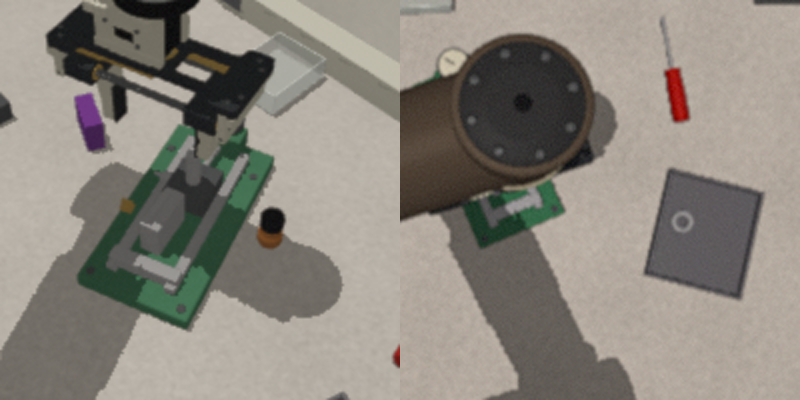

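The side crop shows the fingers, at crop (115,95) and (205,140), straddling the block across the channel. The tray in the top crop spans (645..762, 170..297), and its right half is empty.

```bash
python3 -m inch '-0.0035 0.0218 0.16 0 1; 0 0 0.16 0 1; 0 0 0.16 0 1; 0 0 0.12 0 1; 0 0 0.09 0 1; 0 0 0.048 0 1; 0 0 0 0 0.5; 0 0 0 0 0.2' 40
python3 -m inch '0 0 0 0 0; 0 0 0 0 0; 0 0 0 0 0; 0 0 0 0 0; 0 0 0 0 0; 0 0 -0.04 0 0; 0 0 -0.04 0 0; 0 0 -0.04 0 0'
python3 mv.py .540 -.021 .15 18.5
```

```text
time_s: 4.2
tcp_pos: [0.5405, -0.0211, 0.0406]
eef_rot: [180.0, -0.1, 18.5]
contact_force: [-0.8, 0.2, 0.2]
gripper_width: 0.0732
gripper_force: 0.0
time_s: 5.2
tcp_pos: [0.5402, -0.0211, 0.0586]
eef_rot: [180.0, -0.0, 18.5]
contact_force: [0.4, -0.1, -0.0]
gripper_width: 0.0006
gripper_force: 0.0
now [-0.001  -0.0012 -0.6092]
turned [-0.0011 -0.0012 -0.6092]
spin 0.0001 d [-0.0002  0.0001  0.0914] F [ 0.4 -0.1 -0. ] 0.0005662249209060404 0.0 5.2
```

The fingers shut on nothing. I'll look before moving anything else.

```bash
python3 - <<'E'
from plant import capture
import cv2,numpy as np
c=capture("side");np.savez("side2.npz",**c)
cv2.imwrite("pics/side2.png",cv2.resize(c["color"][130:280,240:400],None,fx=4,fy=4,interpolation=2))
from h import proj
for X in([.54,-.021,.0586],[.54,-.021,.066]):print((proj("side",X)-[240,130])*4)
E
```

```text
[[323.77109738 384.89659177]]
[[323.59630417 376.52573507]]
```

View pics/side2.png

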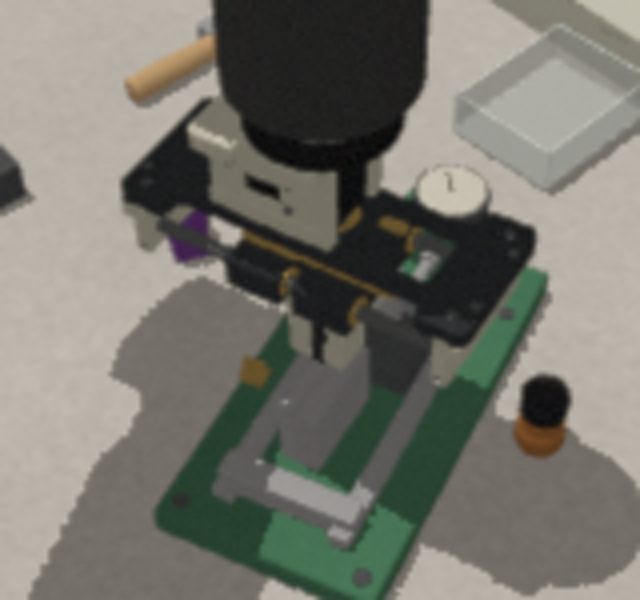

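The side crop shows the shut fingertips at about (328,362), drawn over or above the block's top. The projected TCP is at (324,385), so there is an offset. I'll quantify it against the open-finger picture.

```bash
python3 - <<'E'
from h import *
from plant import get_state
s=get_state();print(s["joints"].round(2),s["gripper_width"])
a=np.radians(18.5);ty=np.array([np.sin(a),-np.cos(a),0]);P=np.array([.5395,-.0177,.1507])
# side1 picture: pixel of expected finger tips, inner pad faces +-44, outer +-65
for z in(0,.02):
  for o in(-.065,-.044,.044,.065):
    print(z,o,((proj("side",P+ty*o+[0,0,z])-[240,120])*2).round(0))
i1=np.load("side1.npz")["color"];i2=np.load("side2.npz")["color"]
a=cv2.resize(i1[130:230,255:355],(400,400),interpolation=2);b=cv2.resize(i2[190:260,290:360],(400,400),interpolation=2)
def mk(im,pt,x0,y0,s): cv2.drawMarker(im,tuple(int(v) for v in (np.ravel(pt)-[x0,y0])*s),(0,0,255),0,12,1)
for o in(-.065,-.044,.044,.065): mk(a,proj("side",P+ty*o),255,130,4)
Q=np.array([.5402,-.0211,.0586])
for o in(-.02,0,.02): mk(b,proj("side",Q+ty*o),290,190,400/70)
cv2.imwrite("pics/cmp.png",cv2.convertScaleAbs(np.hstack([a,b]),alpha=1.5,beta=10))
E
```

```text
[ 1.854e+01  1.550e+01 -2.651e+01  2.000e-02 -4.790e+01  8.999e+01] 0.000763698184844762
0 -0.065 [[105. 131.]]
0 -0.044 [[122. 138.]]
0 0.044 [[196. 171.]]
0 0.065 [[215. 179.]]
0.02 -0.065 [[104. 117.]]
0.02 -0.044 [[121. 125.]]
0.02 0.044 [[196. 158.]]
0.02 0.065 [[216. 166.]]
```

View pics/cmp.png

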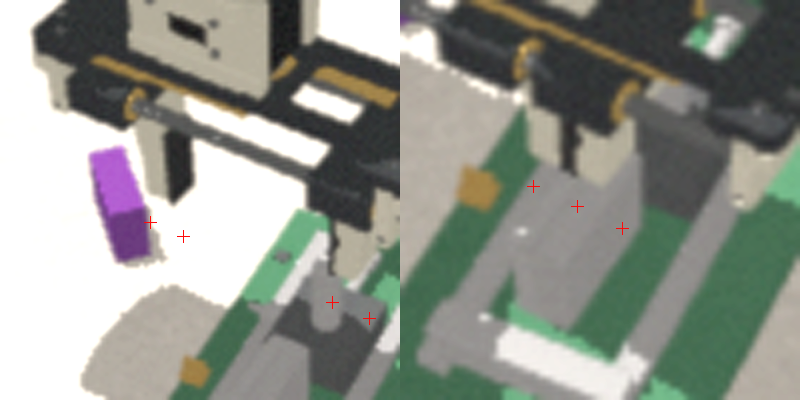

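In both pictures the fingertips stand about 25–33 mm higher than the reported TCP. They also met nothing at a reported z of 0.0406, so the tips were above the block's 66 mm top, which puts the true offset at 25 mm or more. I'll reopen and go down to a reported z of about 0.014, which puts the tips at 0.039 or higher and clear of the rails. I'll do it in two guarded calls.

```bash
python3 -m inch '0 0 0 0 1; 0 0 0 0 1; 0 0 0 0 1; 0 0 0 0 1; 0 0 0 0 1; 0 0 0.07 0 1; 0 0 0.07 0 1; 0 0 0.04 0 1' 40
python3 mv.py .540 -.021 .014 18.5
```

```text
time_s: 6.25
tcp_pos: [0.5394, -0.0213, 0.0297]
eef_rot: [-180.0, 0.1, 18.5]
contact_force: [-0.5, 0.0, -0.0]
gripper_width: 0.0746
gripper_force: 0.0
now [ 0.0048 -0.0008  0.1047]
turned [ 0.0048 -0.0008  0.1047]
spin 0.0001 d [ 0.0006  0.0003 -0.0157] F [-0.5  0.  -0. ] 0.07461980515072467 0.0 6.25
```

```bash
python3 -m inch '0.002 0 0.03 0 1; 0 0 0.03 0 1; 0 0 0.025 0 1; 0 0 0.02 0 1; 0 0 0 0 0.4; 0 0 0 0 0; 0 0 0 0 0; 0 0 0 0 0' 40
python3 -m inch '0 0 0 0 0; 0 0 0 0 0; 0 0 0 0 0; 0 0 0 0 0; 0 0 -0.01 0 0; 0 0 -0.01 0 0; 0 0 -0.01 0 0; 0 0 0 0 0'
python3 mv.py .540 -.021 .15 18.5
```

```text
time_s: 7.25
tcp_pos: [0.5404, -0.021, 0.0154]
eef_rot: [180.0, -0.0, 18.5]
contact_force: [-0.2, -0.0, -0.1]
gripper_width: 0.053
gripper_force: 0.0
time_s: 8.25
tcp_pos: [0.5403, -0.0211, 0.0197]
eef_rot: [-180.0, 0.0, 18.5]
contact_force: [0.5, -0.1, -5.0]
gripper_width: 0.0237
gripper_force: 39.7
now [-0.0015 -0.0011 -0.8685]
turned [-0.0015 -0.0011 -0.8685]
spin 0.0001 d [-3.000e-04  1.000e-04  1.303e-01] F [ 0.5 -0.1 -5. ] 0.023669430405283718 39.68547284603119 8.25
```

The block is held: width 23.7 mm, +5 N load, 39.7 N grip. Next I lift it and carry it to the tray.

```bash
python3 -m inch '0 0 -0.06 0 0; 0 0 -0.12 0 0; 0 0 -0.16 0 0; 0 0 -0.16 0 0; 0 0 -0.12 0 0; 0 0 -0.06 0 0; 0 0 0 0 0; -0.08 0.12 0 0 0' 40
python3 -m inch '-0.158 0.236 0 0 0; -0.158 0.236 0 0 0; -0.158 0.236 0 0 0; -0.158 0.236 0 0 0; -0.158 0.236 0 0 0; -0.158 0.236 0 0 0; -0.158 0.236 0 0 0; -0.08 0.12 0 0 0'
python3 -m inch '0 0 0 0.02 0; 0 0 0 0.023 0; 0 0 0 0.025 0; 0 0 0 0.0237 0; 0 0 0 0 0; 0 0 0 0 0; 0 0 0 0 0; 0 0 0 0 0'
python3 mv.py .450 -.350 .0 -14.5
python3 - <<'E'
from plant import capture
import cv2,numpy as np
c=capture("side");np.savez("side3.npz",**c);d=capture("top");np.savez("top3.npz",**d)
cv2.imwrite("pics/p3.png",np.hstack([cv2.resize(c["color"][180:400,260:460],(400,440),interpolation=2),cv2.resize(d["color"][180:300,370:480],(400,440),interpolation=2)]))
E
```

```text
time_s: 9.25
tcp_pos: [0.5344, -0.0416, 0.121]
eef_rot: [-180.0, 0.0, 18.6]
contact_force: [-0.6, -0.0, -6.1]
gripper_width: 0.0235
gripper_force: 39.7
time_s: 10.25
tcp_pos: [0.4484, -0.3526, 0.1205]
eef_rot: [-179.9, 0.1, 18.4]
contact_force: [0.7, 0.5, -4.5]
gripper_width: 0.0233
gripper_force: 39.7
time_s: 11.25
tcp_pos: [0.4504, -0.3505, 0.1216]
eef_rot: [-180.0, 0.0, -14.4]
contact_force: [-0.5, 0.8, -4.5]
gripper_width: 0.0237
gripper_force: 39.7
now [-0.0035 -0.0026  0.8109]
turned [-0.0035 -0.0026  0.8109]
spin 0.0002 d [-0.0004  0.0005 -0.1216] F [-0.5  0.8 -4.5] 0.0237099262209483 39.68555510044098 11.25
```

View pics/p3.png

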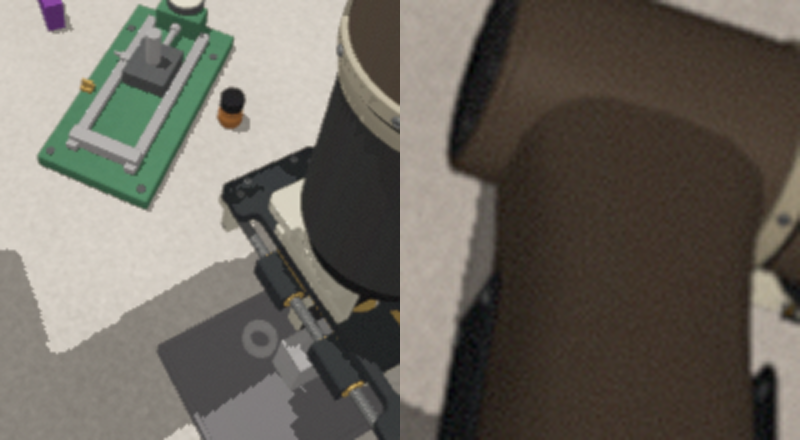

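The side crop shows the channel empty and the block at (295,362), held over the tray clear of the ring at (260,340). Lowering now.

```bash
python3 -m inch '0 0 0.10 0 0; 0 0 0.16 0 0; 0 0 0.16 0 0; 0 0 0.14 0 0; 0 0 0.09 0 0; 0 0 0.05 0 0; 0 0 0.03 0 0; 0 0 0 0 0' 40
python3 mv.py .450 -.350 .0 -14.5
python3 -m inch '0 0 0.01 0 0; 0 0 0.01 0 0; 0 0 0.01 0 0; 0 0 0.01 0 0; 0 0 0.007 0 0; 0 0 0 0 0; 0 0 0 0 0; 0 0 0 0 0'
python3 mv.py .450 -.350 .0 -14.5
```

```text
time_s: 12.35
tcp_pos: [0.4506, -0.3506, 0.0123]
eef_rot: [180.0, -0.0, -14.5]
contact_force: [-0.2, 0.5, -3.9]
gripper_width: 0.0241
gripper_force: 39.7
now [-0.0049 -0.0027  0.0823]
turned [-0.0049 -0.0027  0.0823]
spin 0.0001 d [-0.0006  0.0006 -0.0123] F [-0.2  0.5 -3.9] 0.024119350066901114 39.68570351600647 12.35
time_s: 13.35
tcp_pos: [0.4505, -0.3505, 0.0052]
eef_rot: [180.0, -0.0, -14.5]
contact_force: [0.1, -0.6, -4.4]
gripper_width: 0.0237
gripper_force: 39.7
now [-0.004  -0.0027  0.0346]
turned [-0.004  -0.0027  0.0346]
spin 0.0001 d [-0.0005  0.0005 -0.0052] F [ 0.1 -0.6 -4.4] 0.023744768288902627 39.685481786727905 13.35
```

```bash
python3 -m inch '0 0 0.007 0 0; 0 0 0.007 0 0; 0 0 0.007 0 0; 0 0 0.007 0 0; 0 0 0.005 0 0; 0 0 0 0 0; 0 0 0 0 0; 0 0 0 0 0' 40
python3 mv.py .450 -.350 .0 -14.5
```

```text
time_s: 14.35
tcp_pos: [0.4504, -0.3505, 0.0003]
eef_rot: [180.0, 0.0, -14.5]
contact_force: [-0.7, 1.9, -1.7]
gripper_width: 0.0241
gripper_force: 39.7
now [-0.0033 -0.0025  0.0018]
turned [-0.0033 -0.0025  0.0018]
spin 0.0001 d [-0.0004  0.0005 -0.0003] F [-0.7  1.9 -1.7] 0.024109153833769912 39.699642062187195 14.35
```

Contact has started; the load fell from 4.5 N to 1.7 N. A hair lower, then release and retreat straight up.

```bash
python3 -m inch '0 0 0.004 0 0; 0 0 0 0 0; 0 0 0 0 0.35; 0 0 0 0 0.6; 0 0 0 0 0.7; 0 0 0 0 0.7; 0 0 0 0 0.7; 0 0 0 0 0.7' 40
python3 -m inch '0 0 -0.05 0 0.7; 0 0 -0.12 0 0.7; 0 0 -0.2 0 0.7; 0 0 -0.25 0 0.7; 0 0 -0.25 0 0.7; 0 0 -0.12 0 0.7; 0 0 0 0 0.7; 0 0 0 0 0.7'
python3 mv.py .6047 .0001 .150 23.8
```

```text
time_s: 15.35
tcp_pos: [0.4505, -0.3505, -0.0004]
eef_rot: [-180.0, 0.0, -14.5]
contact_force: [0.1, -0.4, -0.1]
gripper_width: 0.0609
gripper_force: 0.0
time_s: 16.35
tcp_pos: [0.45, -0.3502, 0.1476]
eef_rot: [-180.0, 0.0, -14.5]
contact_force: [0.5, -0.1, -0.5]
gripper_width: 0.0613
gripper_force: 0.0
now [ 0.4141 -2.5192 -0.016 ]
turned [ 1.886  -1.7207 -0.016 ]
spin -0.1064 d [0.1547 0.3503 0.0024] F [ 0.5 -0.1 -0.5] 0.061342377408767815 0.0 16.35
```

```bash
python3 -m inch '0 0 0 -0.0266 0.7; 0 0 0 -0.0266 0.7; 0 0 0 -0.0266 0.7; 0 0 0 -0.0266 0.7; 0.235 -0.215 0 0 0.7; 0.235 -0.215 0 0 0.7; 0.235 -0.215 0 0 0.7; 0.235 -0.215 0 0 0.7'
python3 -m inch '0.235 -0.215 0 0 0.7; 0.235 -0.215 0 0 0.7; 0.235 -0.215 0 0 0.7; 0.235 -0.215 0 0 0.7; 0 0 0 0 0.7; 0 0 0 0 0.7; 0 0 0 0 0.7; 0 0 0 0 0.7'
python3 mv.py .6047 .001 .030 23.8
python3 - <<'E'
from plant import capture
import cv2,numpy as np
c=capture("side");np.savez("side4.npz",**c);d=capture("top");np.savez("top4.npz",**d)
cv2.imwrite("pics/p4.png",np.hstack([cv2.resize(c["color"][150:290,265:395],(400,431),interpolation=2),cv2.resize(d["color"][200:300,380:480],(400,431),interpolation=2)]))
E
```

```text
time_s: 17.35
tcp_pos: [0.5271, -0.1741, 0.1469]
eef_rot: [-180.0, 0.1, 23.8]
contact_force: [-0.6, 0.5, 1.4]
gripper_width: 0.0613
gripper_force: 0.0
time_s: 18.35
tcp_pos: [0.604, -0.0014, 0.1482]
eef_rot: [-180.0, 0.0, 23.8]
contact_force: [-0.2, 0.4, 0.2]
gripper_width: 0.0613
gripper_force: 0.0
now [ 0.0111 -0.0129  0.7877]
turned [ 0.0111 -0.0129  0.7877]
spin -0.0001 d [ 0.0007  0.0024 -0.1182] F [-0.2  0.4  0.2] 0.06131358654408583 0.0 18.35
```

View pics/p4.png

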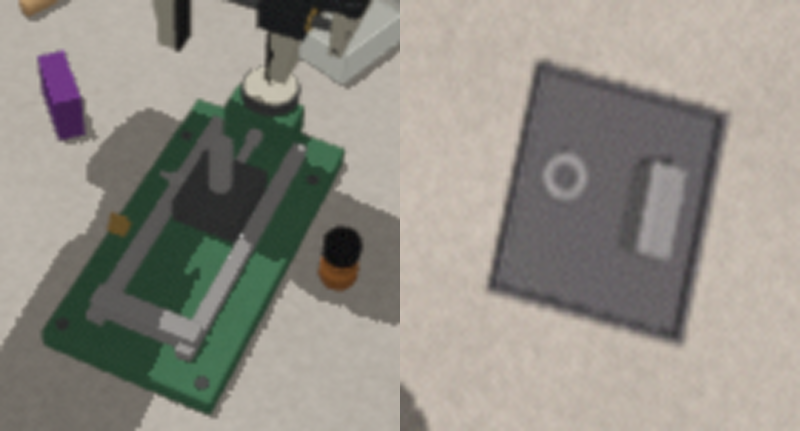

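The right crop shows the block standing upright in the tray's right half, top at (661,210), with the ring untouched at (565,177). In the left crop the fingers straddle the handle's line, and the slide and handle are at rest at (220,165). Now I descend and grip, and refine the tab position.

```bash
python3 -m inch '0.011 -0.013 0.08 0 0.7; 0 0 0.14 0 0.7; 0 0 0.16 0 0.7; 0 0 0.16 0 0.7; 0 0 0.12 0 0.7; 0 0 0.08 0 0.7; 0 0 0.05 0 0.7; 0 0 0 0 0.7' 50
python3 -m inch '0 0 0 0 0.3; 0 0 0 0 0.1; 0 0 0 0 0; 0 0 0 0 0; 0 0 0 0 0; 0 0 0 0 0; 0 0 0 0 0; 0 0 0 0 0' 50
python3 mv.py .6047 .001 .030 23.8
python3 - <<'E'
from h import *
p=np.array([.57723,-.01198]);a=.41496;Rt=np.array([[np.cos(a),-np.sin(a)],[np.sin(a),np.cos(a)]])
C=[]
for n,(x0,y0,x1,y1) in(("top",(295,205,320,230)),("side",(290,205,315,240))):
    im=cams[n]["color"][y0:y1,x0:x1].astype(float);b,g,r=im[...,0],im[...,1],im[...,2]
    w=np.clip((r-b)-40,0,None)*(r>g);ys,xs=np.mgrid[y0:y1,x0:x1]
    q=np.array([(w*xs).sum(),(w*ys).sum()])/w.sum();C.append(q)
    print(n,q,(w>0).sum(),[((onz(n,[q],z)[0,:2]-p)@Rt).round(4) for z in(.022,.027,.032)])
X,e=tri([C[0]],[C[1]]);print(X,e,(X[0,:2]-p)@Rt)
h=np.array([.6046,.0012]);print("handle comp",(h-p)@Rt)
d=np.load("top4.npz")["color"];print("block",onz("top",[(445.3,248.7)],.051))
E
```

```text
time_s: 19.45
tcp_pos: [0.6048, 0.0018, 0.0292]
eef_rot: [-180.0, 0.0, 23.8]
contact_force: [-1.2, -0.7, 0.5]
gripper_width: 0.0613
gripper_force: 0.0
time_s: 20.45
tcp_pos: [0.6047, 0.0025, 0.0297]
eef_rot: [-180.0, -0.0, 23.8]
contact_force: [-2.0, 4.7, 2.5]
gripper_width: 0.0167
gripper_force: 50.0
now [-0.0041  0.009  -0.0021]
turned [-0.0041  0.009  -0.0021]
spin 0.0001 d [-0.     -0.0015  0.0003] F [-2.   4.7  2.5] 0.01673594304334093 50.000672936439514 20.45
top [307.54237288 219.15042373] 24 [array([-0.0221,  0.0611]), array([-0.0225,  0.0612]), array([-0.0228,  0.0612])]
side [303.12941176 222.23529412] 37 [array([-0.0195,  0.0627]), array([-0.0229,  0.0606]), array([-0.0264,  0.0586])]
[[0.53215022 0.03492054 0.02608784]] 0.03604847785669563 [-0.02234586  0.06109427]
handle comp [0.03036074 0.00102714]
block [[ 0.45040345 -0.35094366  0.051     ]]
```

```bash
python3 -m inch '-0.02 0 0 0 0; -0.035 0 0 0 0; -0.045 0 0 0 0; -0.05 0 0 0 0; -0.05 0 0 0 0; -0.05 0 0 0 0; -0.045 0 0 0 0; -0.03 0 0 0 0' 60
python3 -m inch '-0.018 0 0 0 0; -0.01 0 0 0 0; 0 0 0 0 0; 0 0 0 0 0; 0 0 0 0 0; 0 0 0 0 0; 0 0 0 0 0; 0 0 0 0 0'
python3 - <<'E'
from h import *
from plant import capture,get_state
s=get_state();a=np.radians(23.8);print("moved",(s["tcp_pos"]-[.6047,.0025,.0297])[:2]@[np.cos(a),np.sin(a)],s["contact_force"],s["gripper_width"],s["gripper_force"],np.abs(s["qd"]).max())
c=capture("side");np.savez("side5.npz",**c);d=capture("top");np.savez("top5.npz",**d)
def crop(i,x0,y0,w,h):
    i=cv2.convertScaleAbs(cv2.resize(i[y0:y0+h,x0:x0+w],None,fx=10,fy=10,interpolation=2),alpha=1.8,beta=10)
    for k in range(0,w,5):cv2.putText(i,str(x0+k),(k*10,10),0,.35,(0,0,255),1)
    for k in range(0,h,5):cv2.putText(i,str(y0+k),(0,k*10+4),0,.35,(0,0,255),1)
    return i
cv2.imwrite("pics/p5.png",np.hstack([crop(c["color"],285,195,45,50),crop(d["color"],292,195,35,50)]))
E
```

```text
time_s: 21.45
tcp_pos: [0.5633, -0.0156, 0.0297]
eef_rot: [-180.0, -0.4, 23.9]
contact_force: [7.6, 10.1, -8.4]
gripper_width: 0.0171
gripper_force: 60.0
time_s: 22.45
tcp_pos: [0.5597, -0.0171, 0.0298]
eef_rot: [-180.0, -0.4, 23.9]
contact_force: [6.2, 10.1, -6.8]
gripper_width: 0.0171
gripper_force: 60.0
moved -0.04908222136936561 [ 6.19959422 10.12637537 -6.78210248] 0.017146112844932615 59.997721910476685 0.10017775197914856
```

View pics/p5.png

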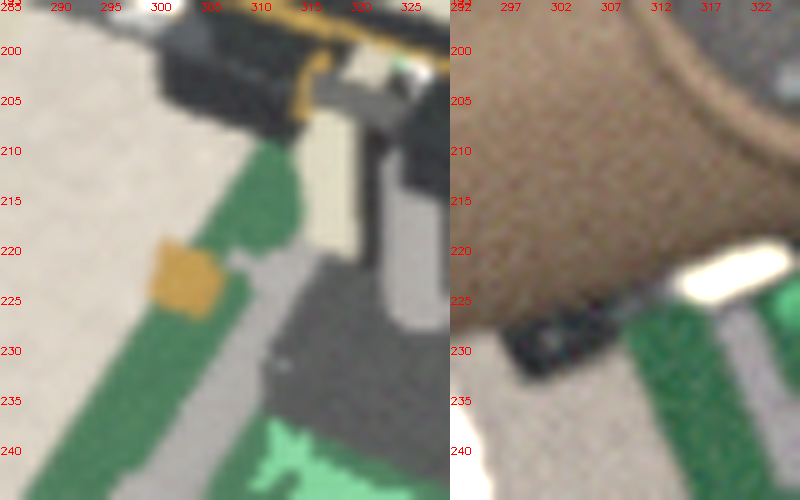

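The side crop shows the pointer tip at raw (307.5,220.5), just short of the brass tab, which is centred at about (303,222).

```bash
python3 - <<'E'
from h import *
p=np.array([.57723,-.01198]);a=.41496;Rt=np.array([[np.cos(a),-np.sin(a)],[np.sin(a),np.cos(a)]])
for q in((306.8,220.3),(308,220.8),(309.5,220.5)): print(q,((onz("side",[q],.033)[0,:2]-p)@Rt).round(4))
W=lambda x,y,z:np.r_[p+Rt@[x,y],z]
# silhouette centroid of tab model (foot 12x14x5, blade 4x14x14) for candidate x,y in both views vs segmentation
def mask(n,x,y,by):
    m=np.zeros((4000,6400),np.uint8)
    for hx,y0,y1,z0,z1 in((.006,-.007,.007,.02,.025),(.002,*by,.02,.034)):
        pts=[proj(n,W(x+sx,y+sy,z))[0] for sx in(-hx,hx) for sy in(y0,y1) for z in(z0,z1)]
        cv2.fillConvexPoly(m,cv2.convexHull((np.array(pts)*10+5).round().astype(np.int32)),1)
    M=cv2.moments(m,True);return np.array([M["m10"],M["m01"]])/M["m00"]/10-.5
obs={"top":(307.54,219.15),"side":(303.13,222.24)}
for by in((-.007,.007),(-.007,0)):
    r=least_squares(lambda v:np.r_[mask("top",v[0]/100,v[1]/100,by)-obs["top"],mask("side",v[0]/100,v[1]/100,by)-obs["side"]],[-2.2,6.0],diff_step=.05)
    print("tab x,y cm",r.x,r.fun.round(2))
    print("side only",least_squares(lambda v:mask("side",v[0]/100,v[1]/100,by)-obs["side"],[-2.2,6.0],diff_step=.05).x)
# pointer at rest, same camera (side), for the scale check
print("rest pointer side",((onz("side",[(276+208/5-.4,165+207/5-.4)],.033)[0,:2]-p)@Rt).round(4))
E
```

```text
(306.8, 220.3) [-0.0183  0.0531]
(308, 220.8) [-0.0184  0.0499]
(309.5, 220.5) [-0.0161  0.0472]
tab x,y cm [-2.1627834   6.12507593] [-0.1  -0.15 -0.05  0.18]
side only [-2.11273222  6.1451214 ]
tab x,y cm [-2.13382908  6.18564035] [-0.33 -0.16  0.05  0.38]
side only [-2.04104753  6.24612386]
rest pointer side [0.0315 0.0509]
```

The pointer is about 3 mm short (−18.4 against −21.3 mm). Pulling that last bit.

```bash
python3 -m inch '-0.01 0 0 0 0; -0.009 0 0 0 0; 0 0 0 0 0; 0 0 0 0 0; 0 0 0 0 0; 0 0 0 0 0; 0 0 0 0 0; 0 0 0 0 0' 60
python3 - <<'E'
from h import *
from plant import capture,get_state
s=get_state();a=np.radians(23.8);print("moved",(s["tcp_pos"]-[.6047,.0025,.0297])[:2]@[np.cos(a),np.sin(a)],s["contact_force"],s["gripper_width"],s["gripper_force"],np.abs(s["qd"]).max())
# shift of pointer/slide in the side image since last picture: template match on the pointer root + slide corner
o=np.load("side5.npz")["color"];c=capture("side")["color"]
x0,y0,x1,y1=309,219,325,235
t=cv2.resize(o[y0:y1,x0:x1],None,fx=8,fy=8,interpolation=2);w=cv2.resize(c[y0-5:y1+5,x0-5:x1+5],None,fx=8,fy=8,interpolation=2)
_,v,_,l=cv2.minMaxLoc(cv2.matchTemplate(w,t,cv2.TM_CCOEFF_NORMED));d=np.array(l)/8-5
q=np.array([[317,227.]]);A=onz("side",q,.0435);B=onz("side",q+d,.0435);print(v,d,"slide moved",(B-A)[0,:2]@[np.cos(a),np.sin(a)])
t=cv2.cvtColor(capture("top")["color"],6);print(t[230:265:1,445].tolist())
E
```

```text
time_s: 23.55
tcp_pos: [0.5572, -0.0182, 0.0298]
eef_rot: [-180.0, -0.4, 23.9]
contact_force: [6.8, 9.8, -8.8]
gripper_width: 0.0166
gripper_force: 60.0
moved -0.05181613912979082 [ 6.77479039  9.81860776 -8.80825538] 0.016627404002766515 59.99756991863251 0.10721077120607894
0.9926031827926636 [-0.5    0.875] slide moved -0.0027051718207459522
[88, 93, 88, 91, 89, 84, 80, 86, 117, 139, 141, 140, 138, 134, 137, 134, 136, 135, 132, 136, 133, 136, 133, 137, 135, 137, 137, 137, 137, 122, 100, 87, 87, 90, 91]
```

The slide followed by 2.7 mm, so the pointer is at about −21.2 mm against the tab at −21.3 mm. The spring load is about 10 N, the grip 60 N, and the block still stands in the tray. Handing in.

```bash
python3 -c "from plant import close_job; print(close_job())"
```

```text
the job is handed in; nothing more can be done
None
```

I stood the steel block upright in the tray and handed the job in with the gripper holding the slide, its pointer measured within about 1 mm of the brass index tab; the hand-in returned no verdict.

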